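Fit the collimator lens into a lamp head and lock its ring

TASK

On the electronics bench, put the glass lens with the oblong foot down through the opening of the steel retaining ring into the pocket of the grey lamp head, so that its foot lies flat on the bottom of the pocket. Then turn the ring clockwise by its two upright tabs until it stops, so that the lens is locked in, and let go. Leave the other lens, the one with the round foot, where it stands.

Things in the scene. Friction and masses are not known exactly. Their poses are not given: they have to be found in the camera images.
- lens_mid (a point): Lens to fit, loose, 90 g: upright glass rod, diameter 28 mm, on a white oblong foot 60 x 26 mm, 6 mm thick; 56 mm tall in all. Point: on its axis, half-way up. x runs along the foot's length, z up; a half turn changes nothing. Grip the glass with the fingers in line with the foot's length, 10 mm above this point, and they stay above foot and ring and pass between the ring's tabs.
- cell_seat (a point): Centre of the floor of the oblong pocket (70 mm along x, 42 mm along y, 6 mm deep) in the lamp head, a round grey finned housing 108 mm wide, fixed to the table; z up, 30 mm above the table. Over it sits a dark steel ring, diameter 94 mm, with an equal oblong opening, in line with the pocket when open; the ring then spans 10 to 17 mm above this point, locked 7 to 14 mm.
- ring (a joint): Ring's turn in rad about the seat's z axis: 0 open, growing clockwise seen from above, 1.3 locked at its stop; starts at 0 to 0.06. Light friction (0.06 N m), stays where left, sinks 2.3 mm per rad. Two upright tabs on it, 20 mm wide, 62 mm over their outer faces (48 mm inside), lie along the seat's +y and -y at 0; tops 53 mm above the seat. Pinch both over the outside, 42 mm above the seat.
- other_mid (a point): The other lens, to be left alone: same glass rod, diameter 28 mm, 56 mm tall, but on a round foot 48 mm across. Point on its axis, half-way up. The two lenses may stand in either place.
There are look-alikes about, which are no part of the job. What is shaped like the part that bears lens_mid but green or orange is not meant.

How it is judged:
On the way, in this order (a step that is already met when the one before it is completed fails the run):
1. the lens with the oblong foot stands seated in the pocket while the ring is still open (horizontal distance between lens_mid and cell_seat below 0.014 m and z of lens_mid in the frame of cell_seat below 0.0315 m and angle between lens_mid's own z axis and vertical below 0.14 rad and value of joint ring below 0.35 rad), for 0.2 s.
2. the ring is turned clockwise to its stop over the lens's foot (horizontal distance between lens_mid and cell_seat below 0.014 m and z of lens_mid in the frame of cell_seat below 0.0315 m and angle between lens_mid's own z axis and vertical below 0.14 rad and value of joint ring above 1.12 rad), for 0.2 s.
At the end, for the whole second after the job is handed in: The lens with the oblong foot stands in the pocket: its axis within 14 mm of the pocket's centre, its foot on the pocket's floor (within 3.5 mm), upright within 8 degrees and at rest; and the ring is turned clockwise to within about 10 degrees of its stop (joint above 1.12 rad) (all of step 2 and linear speed of lens below 0.03 m/s); the robot touches nothing.
It fails at once if the other lens is moved by more than 40 mm (distance of other_mid from where it was at the start of the episode above 0.04 m).
It also fails if it takes over 51 s, if anything falls off the work surface, if the arm or the gripper's body presses on something with over 40 N, if the wrist force passes 120 N, or if a joint passes its speed limit or range.

ROBOT

A 7-joint arm with a two-finger parallel gripper is mounted at the origin on the work surface. World frame = base frame: x ahead of the robot, y to its left, z up, the work surface at z = 0. Lengths are in m, angles in rad, forces in N, time in s.
With the tool pointing down it reaches from about 0.425 to 0.975 m from the base axis. Payload 16.7 kg.
Tool frame: the origin (TCP) lies midway between the tips of the shut fingers; the grasp point (between the pads) lies 19 mm behind it; x points along the fingers, y is the direction in which the jaws open and shut, and the axes are right-handed (so a half turn about x gives the same grasp; the last joint's range is limited). The gripper opens to 85 mm and grips with 20 to 120 N. Pads are 22 mm wide; open, the fingers measure 114 mm over their backs; the gripper's body (76 mm by 85 mm) begins 54 mm behind the grasp point. The pads swing forward as they close: fully open they stand 13 mm farther back than shut.
Start: joints at [-1.288, 0.426, 0.074, 1.606, -0.034, 1.111, -0.067], TCP at [0.282, 0.613, 0.199] pointing down, gripper open.
Joint ranges: [-2.85, 2.85], [-0.5, 2.14], [-1.23, 1.37], [0.21, 2.46], [-1.02, 4.16], [0.16, 2.05], [-2.73, 2.73]. Speed limits (rad/s): [1.89, 1.89, 2.39, 2.39, 3.01, 3.01, 3.01].

INTERFACE

Orientations are given as a unit quaternion [x, y, z, w].
In Python, from workcell import movep, servo_line, movej, grip, sleep, ik, read_state, camera, Unreachable, close_job gives the robot as it stands. Calls block until the motion is done:
- movep(position, orientation): joint-space move of the TCP to a pose.
- servo_line(position, frame=None, feed=0.15, max_force=None): straight line of the TCP; frame=None keeps the orientation; feed is the mean speed in m/s. With max_force (N) it stops when the force on the tool has changed by that much, and returns True; else False.
- movej(angles): joint-space move.
- grip(opening, grasp_force=None): finger opening in m; grasp_force is the grip in N (None keeps the last); returns when the fingers have stopped.
- sleep(seconds).
- ik(position, orientation): joint angles nearest the present ones, or None.
- read_state(): the state.
- camera(name): name is "scene" or "top" or "wrist"; returns a dict with "pixels" (400x640x3 uint8, red, green, blue), "camera_matrix" (3x3 intrinsics, pixels), "distortion" ([k1, k2, p1, p2, k3] as OpenCV has them; the pictures are not rectified), "extrinsics" (4x4, takes a point from world to camera coordinates). Camera axes: x right, y up, looking along -z (the intrinsics and any distortion apply to the point x, -y, -z); pixel columns grow to the right and rows downward; lengths in m; the calibration is good to about 2 mm. A picture is of the moment at which its call begins. There is no depth.
A pose or a line that the arm cannot do raises Unreachable and nothing moves.
- close_job(): hands the job in, once; it reports no verdict.
The state is a dict: "t": time; "joints": joint angles; "joint_vel": joint speeds; "tau": joint torques, N m; "tcp_pos": TCP position; "orientation": TCP orientation; "wrist_force": force on the tool from outside, world axes, zero at the start; "torque": the same for the moment, N m; "gripper_width": finger opening in m.
Only numpy, scipy, OpenCV 4.12 (cv2) and the standard library are available. Lean on these libraries where they do the work, as an engineer would, in place of code of your own. Each camera call takes 0.05 s, during which the arm holds its last target.

## Working session

There is one attempt and no reset: what is moved stays moved. The work goes in short steps, each a Python script; the robot and the scene stay as the last script left them, time stands still between calls to the robot, and variables do not carry over. Pictures are saved under pics/ and viewed, and the job is handed in when it is done.

```bash
ls; mkdir -p pics
python3 - <<'E'
from workcell import *
import cv2
for n in ("scene","top","wrist"):
    c=camera(n); cv2.imwrite(f"pics/{n}0.png",c["pixels"][:,:,::-1]); print(n,c["camera_matrix"].tolist(),c["distortion"],c["extrinsics"].round(3).tolist() if hasattr(c["extrinsics"],'round') else c["extrinsics"])
s=read_state();print(s["t"],s["tcp_pos"],s["orientation"],s["gripper_width"])
E
```

```text
pics
scene [[427.0703576567017, 0.0, 316.69187452707376], [0.0, 427.0703576567017, 202.44025568961206], [0.0, 0.0, 1.0]] [0.03500689 0.         0.         0.         0.        ] [[-0.295, 0.955, -0.006, 0.246], [-0.497, -0.149, 0.855, 0.177], [0.816, 0.255, 0.519, -1.262], [0.0, 0.0, 0.0, 1.0]]
top [[463.2118064417049, 0.0, 326.0642357495747], [0.0, 463.2118064417049, 202.80075282298154], [0.0, 0.0, 1.0]] [-0.04700777  0.          0.          0.          0.        ] [[-0.008, -1.0, 0.017, -0.085], [0.997, -0.006, 0.083, -0.505], [-0.083, 0.017, 0.996, -1.046], [0.0, 0.0, 0.0, 1.0]]
wrist [[339.7973015959598, 0.0, 314.98765185738915], [0.0, 339.7973015959598, 197.11587183776393], [0.0, 0.0, 1.0]] [0.0186504 0.        0.        0.        0.       ] [[0.418, 0.908, -0.0, -0.673], [-0.862, 0.397, -0.314, 0.042], [-0.286, 0.132, 0.949, -0.38], [0.0, 0.0, 0.0, 1.0]]
0.15 [0.2823393  0.61272394 0.19836385] [ 0.15113212  0.69075141 -0.1518378   0.69062787] 0.08541851342495421
```

View pics/scene0.png

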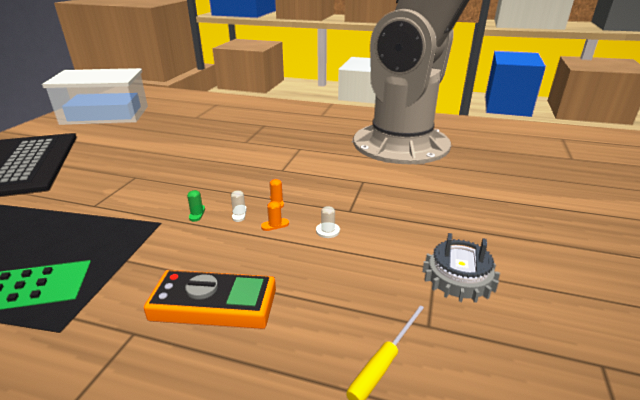

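View pics/top0.png

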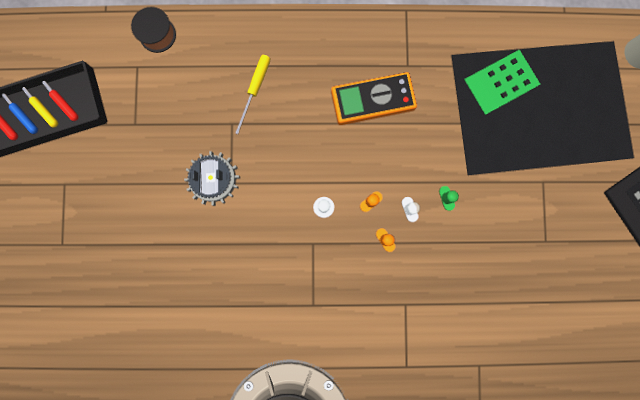

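View pics/wrist0.png

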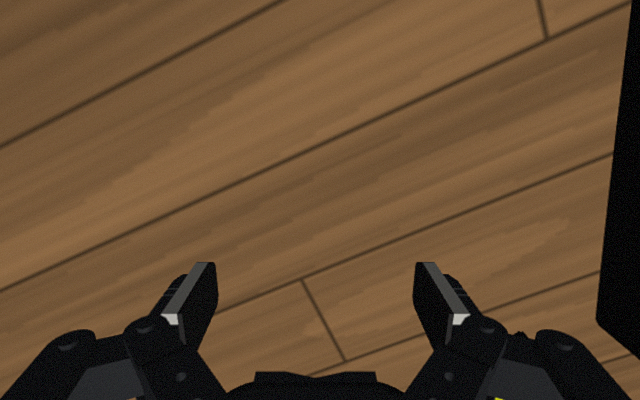

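The top view shows the oblong-foot lens at about (411,208), the round-foot lens at (323,207) and the lamp head at (211,178), with its tabs left and right at about (195,176) and (221,174). Orange copies stand at (371,201) and (387,240), and a green one at (449,198). In the scene view the lenses are at (238,205) and (328,222), and the lamp head is at (461,265).

```bash
cat > h.py <<'E'
from workcell import *
import numpy as np, cv2
from scipy.spatial.transform import Rotation as R
F=np.diag([1.,-1,-1])
def ray(c,uv):
    p=cv2.undistortPoints(np.array(uv,float).reshape(-1,1,2),c["camera_matrix"],np.array(c["distortion"]))[:,0]
    E=np.array(c["extrinsics"]);Rm=E[:3,:3];o=-Rm.T@E[:3,3]
    d=(np.c_[p,np.ones(len(p))]@F)@Rm
    return o,d/np.linalg.norm(d,axis=1)[:,None]
def plane(c,uv,z):
    o,d=ray(c,uv); return o+d*((z-o[2])/d[:,2])[:,None]
def cross(obs):
    A=np.zeros((3,3));b=np.zeros(3);L=[]
    for c,uv in obs:
        o,d=ray(c,[uv]);P=np.eye(3)-np.outer(d[0],d[0]);A+=P;b+=P@o;L.append((P,o))
    x=np.linalg.solve(A,b); return x,[round(float(np.linalg.norm(P@(x-o))),4) for P,o in L]
def proj(c,X):
    E=np.array(c["extrinsics"]);Y=(np.atleast_2d(X)@E[:3,:3].T+E[:3,3])@F
    return cv2.projectPoints(Y,np.zeros(3),np.zeros(3),c["camera_matrix"],np.array(c["distortion"]))[0][:,0]
def down(yaw):  # tool x down, tool y along yaw
    y=np.array([np.cos(yaw),np.sin(yaw),0]);x=np.array([0,0,-1.]);return R.from_matrix(np.c_[x,y,np.cross(x,y)]).as_quat()
def snap(n,f):
    c=camera(n);cv2.imwrite("pics/"+f+".png",c["pixels"][:,:,::-1]);np.savez("pics/"+f+".npz",**{k:np.array(c[k]) for k in c});return c
def load(f): return dict(np.load("pics/"+f+".npz"))
E
python3 - <<'E'
from h import *
t=snap("top","top1");s=snap("scene","scene1")
for n,a,b in(("lens",(411,208),(238,205)),("other",(323,207),(328,222)),("head",(211,178),(461,265))):
    print(n,plane(t,[a],.02).round(3),plane(s,[b],.02).round(3),cross([(t,a),(s,b)]))
# zoom
for c,f,(u,v,w,hh) in((t,"tz",(180,150,160,100)),(t,"tl",(300,170,160,100)),(s,"sz",(180,160,320,150))):
    im=c["pixels"][v:v+hh,u:u+w,::-1];k=min(800//w,600//hh);cv2.imwrite(f"pics/{f}.png",cv2.resize(im,None,fx=k,fy=k,interpolation=cv2.INTER_CUBIC))
# wrist cam offset relative to tcp in tool frame
w=camera("wrist");E=np.array(w["extrinsics"]);o=-E[:3,:3].T@E[:3,3];st=read_state()
M=R.from_quat(st["orientation"]).as_matrix();print("cam in tool",M.T@(o-st["tcp_pos"]),"look",M.T@(-E[2,:3]))
E
```

```text
lens [[ 0.491 -0.285  0.02 ]] [[ 0.486 -0.286  0.02 ]] (array([ 0.49070592, -0.28419   ,  0.0230516 ]), [0.0004, 0.0004])
other [[ 0.495 -0.081  0.02 ]] [[ 0.494 -0.081  0.02 ]] (array([ 0.49463176, -0.08106753,  0.02053723]), [0.0001, 0.0001])
head [[0.564 0.178 0.02 ]] [[0.557 0.179 0.02 ]] (array([0.56301863, 0.17744225, 0.02480109]), [0.0006, 0.0006])
cam in tool [-0.17546463 -0.00204458 -0.08023528] look [9.49302855e-01 8.39379938e-04 3.14361870e-01]
```

View pics/tz.png

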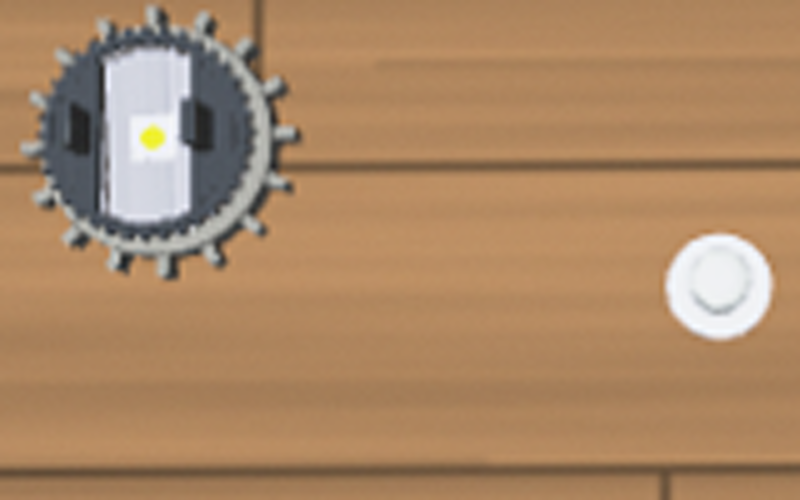

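View pics/tl.png

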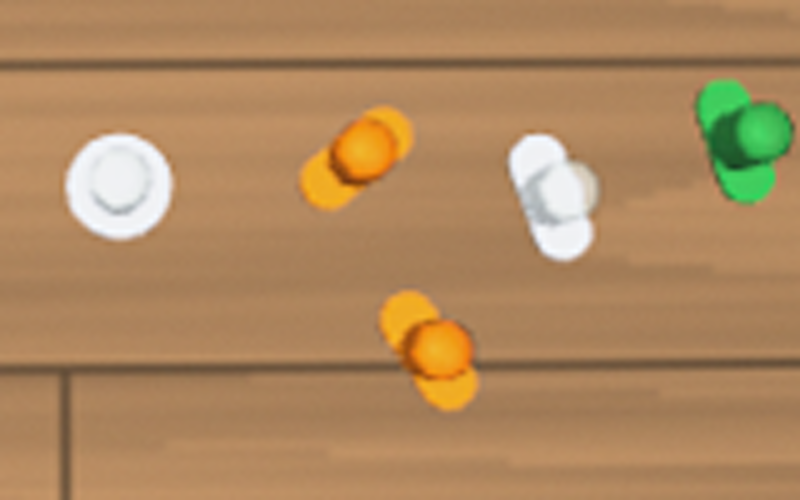

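Run:
```python
from h import *
t=load("top1")
im=cv2.cvtColor(t["pixels"],cv2.COLOR_RGB2HSV)
m=((im[:,:,1]<40)&(im[:,:,2]>190)).astype(np.uint8); m[:180]=0;m[:,:395]=0;m[240:]=0;m[:,430:]=0
vu=np.argwhere(m)[:,::-1]; 
P=plane(t,vu,.006)[:,:2];
print(len(P),P.mean(0)); 
# foot ends from zoom
a,b=plane(t,[(300+538/5,170+135/5),(300+563/5,170+260/5)],.006);print(a,b,np.linalg.norm(a-b),np.arctan2(*(a-b)[[1,0]]),(a+b)/2)
# pocket direction: opening edge right (190,50)-(190,215), left (103,55)-(103,215)
q=plane(t,[(180+x/5,150+y/5) for x,y in((104,55),(104,215),(190,50),(190,215),(152,137),(70,130),(205,125))],.045);print(q.round(3))
print([np.arctan2(*(q[i]-q[i+1])[[1,0]]) for i in(0,2)])
y=np.arctan2(*(a-b)[[1,0]])
for yw in(y,y+np.pi,y-np.pi): print(yw,ik([.49,-.285,.2],down(yw)))
for k in np.arange(-3.4,3.5,.4): 
    j=ik([.563,.177,.2],down(k)); print(round(k,2),None if j is None else np.round(j,2))
```

```text
279 [ 0.49091743 -0.28659461]
[ 0.51806082 -0.28054559  0.006     ] [ 0.45915646 -0.29103475  0.006     ] 0.05983097365788812 0.17622384476060154 [ 0.48860864 -0.28579017  0.006     ]
[[0.599 0.196 0.045]
 [0.526 0.195 0.045]
 [0.601 0.157 0.045]
 [0.526 0.156 0.045]
 [0.562 0.173 0.045]
 [0.565 0.211 0.045]
 [0.567 0.15  0.045]]
[np.float64(0.0163530087457014), np.float64(0.013082340053054154)]
0.17622384476060154 [-0.41749525  0.41983809  1.08635302  1.89223856 -0.42060995  1.0830837
  1.0133158 ]
3.317816498350395 [-0.48404642  0.50244302  1.22379897  1.89445229 -0.52668791  1.12187389
 -2.022766  ]
-2.9653688088291914 [-0.48404642  0.50244302  1.22379897  1.89445229 -0.52668791  1.12187389
 -2.022766  ]
-3.4 [-0.44  0.29  0.03  1.8  -0.01  1.05  2.48]
-3.0 [ 0.37  0.47 -1.02  1.75  0.43  1.17  2.5 ]
-2.6 [-1.27  0.56  1.22  1.84 -0.58  1.15 -2.45]
-2.2 [-1.27  0.56  1.22  1.84 -0.58  1.15 -2.05]
-1.8 [-1.03  0.36  0.78  1.83 -0.29  1.06 -1.93]
-1.4 [-0.98  0.35  0.72  1.83 -0.26  1.06 -1.56]
-1.0 [-0.93  0.33  0.64  1.83 -0.23  1.06 -1.2 ]
-0.6 [-0.9   0.33  0.61  1.83 -0.21  1.05 -0.81]
-0.2 [-0.88  0.32  0.58  1.83 -0.2   1.05 -0.42]
0.2 [-0.82  0.31  0.51  1.82 -0.17  1.05 -0.05]
0.6 [-0.76  0.3   0.43  1.82 -0.14  1.05  0.32]
1.0 [-0.7   0.3   0.35  1.82 -0.12  1.05  0.7 ]
1.4 [-0.65  0.29  0.28  1.81 -0.09  1.05  1.07]
1.8 [-0.59  0.29  0.21  1.81 -0.07  1.05  1.45]
2.2 [-0.53  0.29  0.14  1.81 -0.05  1.05  1.83]
2.6 [-0.48  0.29  0.08  1.8  -0.03  1.05  2.21]
3.0 [-0.42  0.29  0.01  1.8  -0.    1.05  2.59]
3.4 [ 0.37  0.47 -1.02  1.75  0.43  1.17  2.62]
```

Run:
```python
from h import *
movep([.489,-.285,.21],down(.176)); c=snap("wrist","w1")
servo_line([.489,-.24,.21],feed=.15); c2=snap("wrist","w2")
print(read_state()["t"],read_state()["tcp_pos"])
```

```text
4.075 [ 0.48916569 -0.24007696  0.21012081]
```

View pics/w1.png

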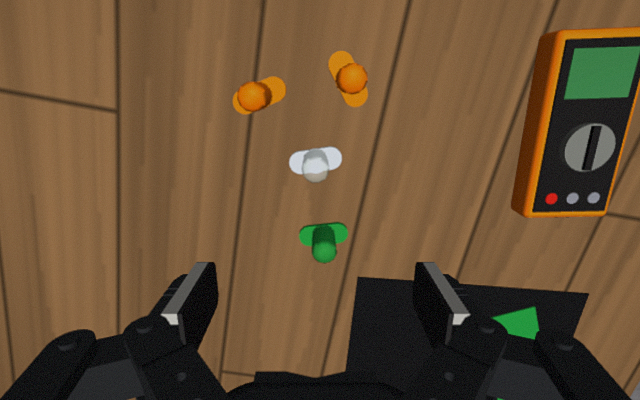

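View pics/w2.png

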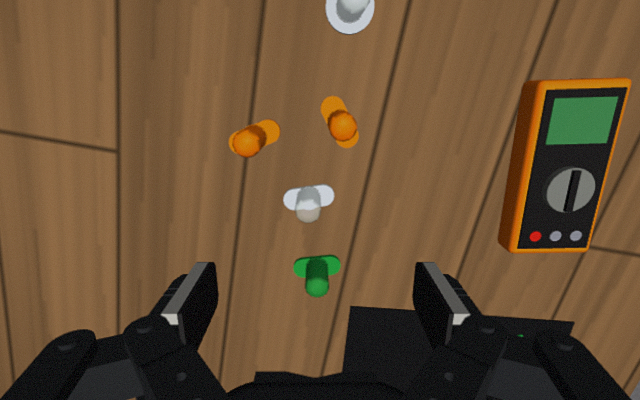

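The oblong lens is at (315,162) in w1 and (308,202) in w2. The nearest look-alike is the green one at (323,240) in w1. I'll enlarge both views to read the foot ends and the glass rim.

Run:
```python
from h import *
ims=[]
for f,(u,v) in(("w1",(275,135)),("w2",(270,175))):
    im=load(f)["pixels"][v:v+60,u:u+75,::-1]; ims.append(cv2.resize(im,None,fx=5.3,fy=5.3,interpolation=cv2.INTER_CUBIC))
    
cv2.imwrite("pics/wl.png",np.hstack(ims)); print(ims[0].shape)
```

```text
(318, 398, 3)
```

View pics/wl.png

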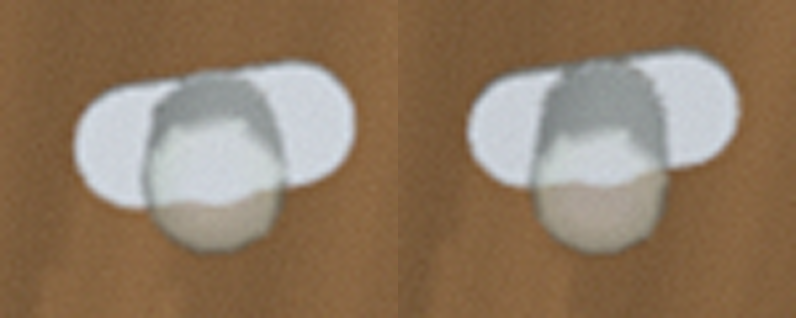

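Run:
```python
from h import *
w1,w2,t=load("w1"),load("w2"),load("top1")
p=lambda u,v,x,y:(u-.4+x/5.3,v-.4+y/5.3)
P1=[p(275,135,*q) for q in((75,146),(355,122),(215,190))]
P2=[p(270,175,*q) for q in((70,129),(343,107),(203,193))]
for a,b in zip(P1,P2): print(cross([(w1,a),(w2,b)]),plane(w1,[a],.006)[0],plane(w2,[b],.006)[0])
for w,P in((w1,P1),(w2,P2)):
    L,Rr=plane(w,P[:2],.005); d=Rr-L;print((L+Rr)/2,np.linalg.norm(d),np.arctan2(d[1],d[0]), plane(w,P[2:],.056))
```

```text
(array([ 0.46038363, -0.29429735,  0.00560204]), [0.0001, 0.0001]) [ 0.46047746 -0.2942053   0.006     ] [ 0.46031948 -0.29416005  0.006     ]
(array([ 0.5188989 , -0.27865723,  0.0051703 ]), [0.0003, 0.0003]) [ 0.5185493  -0.27849962  0.006     ] [ 0.51905509 -0.27840805  0.006     ]
(array([ 0.48999671, -0.28852947,  0.04718352]), [0.0001, 0.0001]) [ 0.49174659 -0.2984386   0.006     ] [ 0.49200618 -0.30390847  0.006     ]
[ 0.48955256 -0.28656122  0.005     ] 0.06031672488551361 0.26413361303548716 [[ 0.48949324 -0.28640793  0.056     ]]
[ 0.48972739 -0.28661103  0.005     ] 0.060971350648822205 0.2620192194048695 [[ 0.48969539 -0.28523812  0.056     ]]
```

Run:
```python
from h import *
q=down(.263)
movep([.4896,-.2864,.10],q)
grip(.06)
servo_line([.4896,-.2864,.021],feed=.12)
snap("wrist","w3")
grip(.02,grasp_force=40)
s=read_state();print(s["t"],s["tcp_pos"],s["gripper_width"])
servo_line([.4896,-.2864,.15],feed=.2)
s=read_state();print(s["t"],s["gripper_width"],s["wrist_force"])
q=down(.015)
movep([.562,.09,.19],q); snap("wrist","w4")
servo_line([.562,.13,.19],feed=.15); snap("wrist","w5")
print(read_state()["t"])
```

```text
6.3167 [ 0.48988254 -0.28660514  0.02156189] 0.01984246226025701
7.1083 0.019520747594950948 [-0.93840176 -0.82169234 -0.66003072]
9.0583
```

View pics/w4.png

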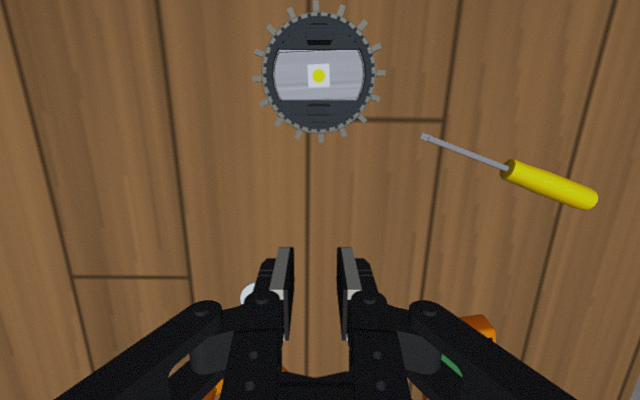

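View pics/w5.png

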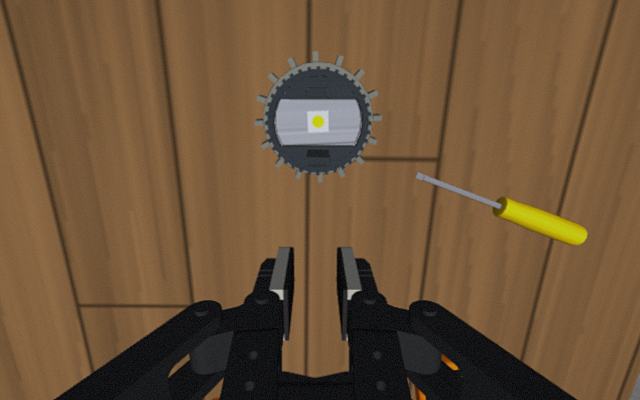

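The fingers reached the commanded 20 mm and nothing is held in w4 or w5, so the grasp missed the lens. I'll check w3 and the current top view.

Run:
```python
from h import *
t=snap("top","top2");im=t["pixels"][150:270,290:490,::-1];cv2.imwrite("pics/tl2.png",cv2.resize(im,None,fx=4,fy=4,interpolation=cv2.INTER_CUBIC))
```

```text
(no output)
```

View pics/w3.png

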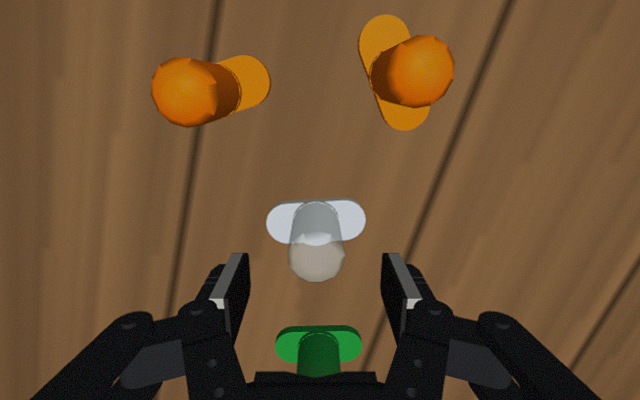

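View pics/tl2.png

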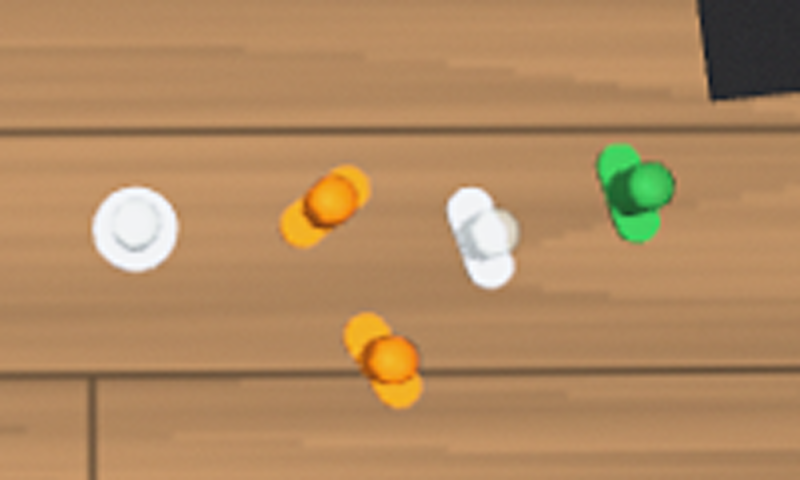

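Run:
```python
from h import *
w=load("w3");x=np.array([.4899,-.2866,.0216])
print("tcp px",proj(w,[x,x+[0,0,.019],x+[0,0,.035],[.4896,-.2864,.006]]))
q=R.from_quat(down(.263)).as_matrix()
E=w["extrinsics"];o=-E[:3,:3].T@E[:3,3];print(q.T@(o-x),q.T@(-E[2,:3]))
for k in(.03,-.03): print(proj(w,[x+q@np.array([0,k,0])]))
s=read_state();print(s["tcp_pos"],R.from_quat(s["orientation"]).as_matrix().round(3))
w=load("w5");print(proj(w,[s["tcp_pos"]]))
# table-plane points as seen in w3
for uv in ((316,220),(316,257)): print(plane(w3:=load("w3"),[uv],.006),plane(w3,[uv],.056))
```

```text
tcp px [[316.77796573 232.1441539 ]
 [317.02929576 247.50387638]
 [317.285758   263.17143233]
 [316.21308371 221.13446514]]
[-0.1753603  -0.00131228 -0.07869425] [0.94951253 0.00164857 0.31372477]
[[370.11740902 232.12490069]]
[[263.41578379 232.19558357]]
[0.56201152 0.12918274 0.19002675] [[ 0.     1.     0.014]
 [-0.     0.014 -1.   ]
 [-1.     0.     0.   ]]
[[315.63767277 233.74872551]]
[[ 0.48928214 -0.28571878  0.006     ]] [[ 0.4837553  -0.26614249  0.056     ]]
[[ 0.4958108 -0.3098759  0.006    ]] [[ 0.48857454 -0.28397444  0.056     ]]
```

```bash
python3 - <<'E'
from h import *
t=load("top2");s=snap("scene","scene2");st=read_state();x=st["tcp_pos"]
X=[x+np.array([0,0,h]) for h in(0,.02,.054,.1)]
for c,f in((t,"a"),(s,"b")):
    im=c["pixels"][:,:,::-1].copy();p=proj(c,X);print(p.round(0).tolist());u,v=p[1].astype(int)
    for q in p: cv2.circle(im,tuple(q.astype(int)),1,(255,0,255),-1)
    u0=max(0,min(640-130,u-65));v0=max(0,min(400-150,v-90))
    cv2.imwrite(f"pics/z{f}.png",cv2.resize(im[v0:v0+150,u0:u0+130],None,fx=4,fy=4))
E
python3 -c "
import cv2,numpy as np
cv2.imwrite('pics/zab.png',cv2.resize(np.hstack([cv2.imread('pics/za.png'),cv2.imread('pics/zb.png')]),(800,461)))"
```

```text
[[216.0, 167.0], [214.0, 165.0], [209.0, 162.0], [203.0, 158.0]]
[[446.0, 177.0], [448.0, 165.0], [452.0, 145.0], [457.0, 115.0]]
```

View pics/zab.png

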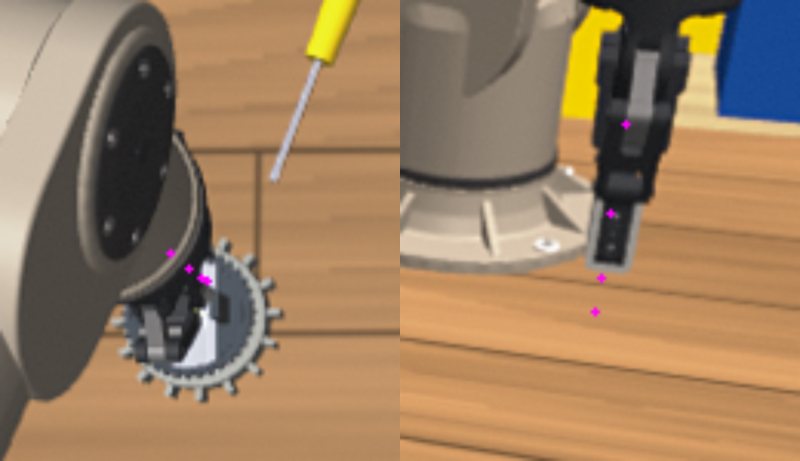

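The pink marks, which are the reported TCP projected into both fixed views, don't land on the fingertips. In the scene view the tips are about 11 px higher and to the right, and in the top view they are about 23 px lower. I'll triangulate the real tips.

Run:
```python
from h import *
t=load("top2");s=load("scene2");w=load("w5")
tip_t=(202,188);tip_s=(452,162)
print(cross([(t,tip_t),(s,tip_s)]), read_state()["tcp_pos"])
a,b=(293,249),(338,249)
for uv in((315.5,249),): print(cross([(t,tip_t),(s,tip_s),(w,uv)]),cross([(s,tip_s),(w,uv)]))
x,_=cross([(s,tip_s),(w,(315.5,249))])
ims=[cv2.resize(im,None,fx=5,fy=5,interpolation=cv2.INTER_CUBIC) for im in(t["pixels"][140:220,170:245,::-1],s["pixels"][110:190,415:490,::-1])]
cv2.imwrite("pics/zt.png",np.hstack(ims))
im=w["pixels"][230:360,240:390,::-1];cv2.imwrite("pics/zw.png",cv2.resize(im,None,fx=4,fy=4,interpolation=cv2.INTER_CUBIC))
```

```text
(array([0.51992596, 0.14409421, 0.19914955]), [0.009, 0.009]) [0.56203025 0.12915637 0.19009504]
(array([0.54077411, 0.13905147, 0.21096931]), [0.0253, 0.0061, 0.0224]) (array([0.56191177, 0.13356435, 0.21632396]), [0.0005, 0.0005])
```

View pics/zt.png

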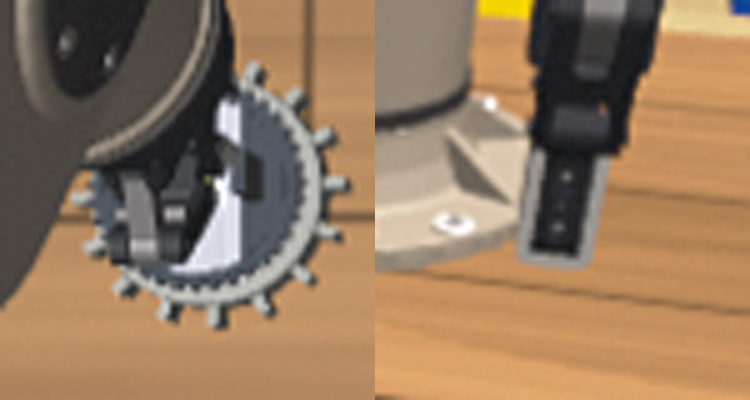

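View pics/zw.png

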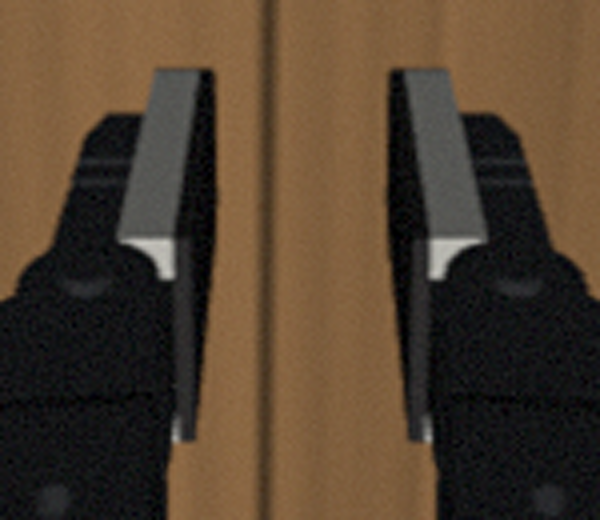

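Run:
```python
from h import *
s=load("scene2");w=load("w5");x=read_state()["tcp_pos"]
for xx in(.572,.58,.587):
    for uv in((444.5,162),(451.5,163.5),(457,163.5)):
        o,d=ray(s,[uv]);k=(xx-o[0])/d[0,0];print(xx,uv,(o+d[0]*k-x).round(4))
```

```text
0.572 (444.5, 162) [ 0.01   -0.0062  0.0292]
0.572 (451.5, 163.5) [0.01   0.0042 0.0281]
0.572 (457, 163.5) [0.01   0.0119 0.0291]
0.58 (444.5, 162) [ 0.018  -0.0063  0.0329]
0.58 (451.5, 163.5) [0.018  0.0039 0.0318]
0.58 (457, 163.5) [0.018  0.0116 0.0328]
0.587 (444.5, 162) [ 0.025  -0.0064  0.0361]
0.587 (451.5, 163.5) [0.025  0.0037 0.035 ]
0.587 (457, 163.5) [0.025  0.0113 0.0361]
```

Both views put the fingertips about 33 mm above the reported TCP. That explains the miss: the pads closed above the glass. I'll check it with a light touch on bare table, taking a wrist picture there to get the sideways offset too.

Run:
```python
from h import *
q=down(.015)
movep([.52,.03,.03],q)
grip(.028)
print(read_state()["tcp_pos"],read_state()["gripper_width"])
r=servo_line([.52,.03,-.045],feed=.05,max_force=4)
s=read_state();print(r,s["t"],s["tcp_pos"],s["wrist_force"]);w=snap("wrist","w6");sc=snap("scene","scene3")
servo_line([.52,.03,.02],feed=.15)
print(proj(w,[s["tcp_pos"]]), [proj(w,[[.52,.03+k,0]]).round(1).tolist() for k in(-.02,-.01,0,.01,.02)])
im=w["pixels"][190:340,230:400,::-1];im2=sc["pixels"][130:280,350:520,::-1]
cv2.imwrite("pics/zw6.png",cv2.resize(np.hstack([im,im2])[:, :],None,fx=2.35,fy=2.35,interpolation=cv2.INTER_CUBIC))
```

```text
[0.52088939 0.03095609 0.0306961 ] 0.027813982895737922
True 11.3417 [ 0.51988677  0.02991194 -0.03266106] [-3.96442685  2.64199359 17.17261515]
[[315.67983931 232.11025375]] [[[315.5, 296.9]], [[315.8, 278.9]], [[316.1, 260.3]], [[316.5, 241.0]], [[316.8, 221.0]]]
```

View pics/zw6.png

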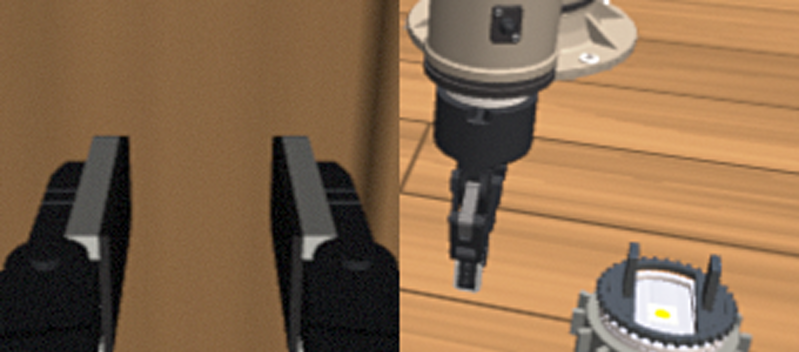

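The touch puts the tips 32 to 33 mm above the reported TCP, with no visible sideways error between the jaws (gap centre at column 315, predicted 316). I'll command z 0.032 lower from here on. Next I measure the lamp head from w4 and w5.

Run:
```python
from h import *
dots=[]
for f,roi in(("w4",(0,150,230,400)),("w5",(40,190,230,400)),("top1",(150,205,180,245)),("scene1",(230,305,415,505))):
    c=load(f);hsv=cv2.cvtColor(c["pixels"],cv2.COLOR_RGB2HSV);r0,r1,c0,c1=roi
    m=np.zeros(hsv.shape[:2],np.uint8);m[r0:r1,c0:c1]=cv2.inRange(hsv,(22,120,150),(38,255,255))[r0:r1,c0:c1]
    vu=np.argwhere(m);d=vu.mean(0)[::-1];dots.append((c,d));print(f,len(vu),d.round(1),plane(c,[d],.030)[0].round(4))
print("wrist2",cross(dots[:2]));print("all",cross(dots))
z=[cv2.resize(load(f)["pixels"][r:r+150,245:395,::-1],None,fx=2.65,fy=2.65,interpolation=cv2.INTER_CUBIC) for f,r in(("w4",0),("w5",45))]
cv2.imwrite("pics/zh.png",np.hstack(z))
```

```text
w4 121 [318.3  75.3] [0.5636 0.1756 0.03  ]
w5 108 [317.7 121.2] [0.5637 0.1755 0.03  ]
top1 14 [210.1 177.1] [0.5645 0.1776 0.03  ]
scene1 16 [461.5 263. ] [0.5638 0.1781 0.03  ]
wrist2 (array([0.56367931, 0.17559076, 0.03082669]), [0.0, 0.0])
all (array([0.56402134, 0.17664289, 0.03074966]), [0.0011, 0.0011, 0.0008, 0.0015])
```

View pics/zh.png

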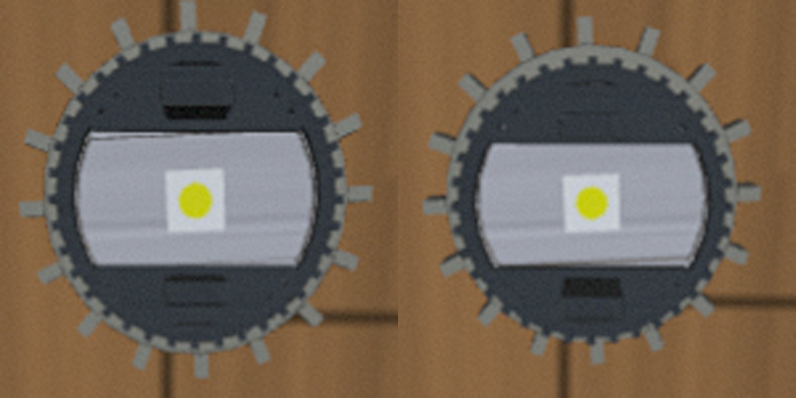

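The seat is at (0.5637, 0.1757, 0.031). The two wrist views agree on that, and the fixed cameras agree within about 2 mm. The ring's opening has yaw of about 0.02, and the pocket mark about 0.06. I'll retry the grasp with the corrected height.

Run:
```python
from h import *
q=down(.263);D=.032
servo_line([.52,.03,.10],feed=.3)
movep([.4896,-.2864,.10],q)
grip(.062)
servo_line([.4896,-.2864,.022-D],feed=.12)
snap("wrist","w7")
grip(.015,grasp_force=40)
s=read_state();print(s["t"],s["tcp_pos"],s["gripper_width"])
servo_line([.4896,-.2864,.03-D],feed=.1)
s=read_state();print(s["t"],s["tcp_pos"],s["gripper_width"],s["wrist_force"]);snap("wrist","w8")
```

```text
15.5167 [ 0.48997856 -0.28638949 -0.00946489] 0.026906775726645835
15.7667 [ 0.49000621 -0.28651846 -0.0013837 ] 0.02681383331843943 [-0.15631109 -0.19892752 -1.55854535]
```

View pics/w8.png

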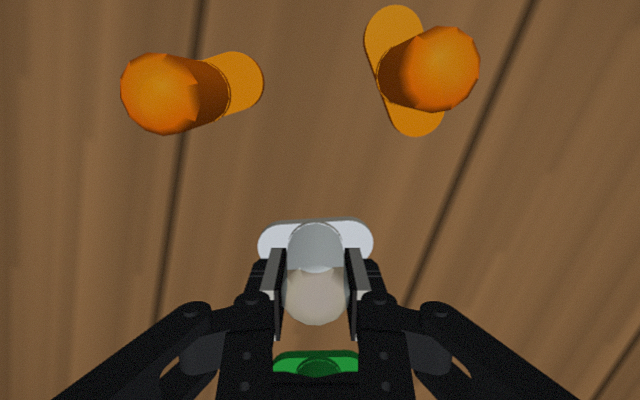

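The glass is held: the width stopped at 26.9 mm and the foot lies level across the fingers at (315,240). I'll carry it over and check just above the tabs.

Run:
```python
from h import *
servo_line([.4896,-.2864,.14],feed=.25)
movep([.5637,.1757,.14],down(.05))
servo_line([.5637,.1757,.085],feed=.15)
s=read_state();print(s["t"],s["tcp_pos"],s["gripper_width"])
w=snap("wrist","w9");snap("scene","scene4");t=snap("top","top4")
im=load("scene4")["pixels"][150:310,380:540,::-1]
cv2.imwrite("pics/z9.png",np.hstack([cv2.resize(w["pixels"][:,:,::-1],(480,300)),cv2.resize(im,(300,300),interpolation=cv2.INTER_CUBIC)]))
```

```text
18.7583 [0.56406246 0.17491603 0.08539661] 0.026539369831609354
```

View pics/z9.png

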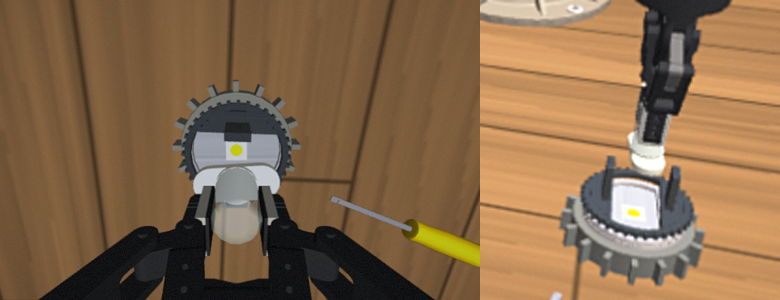

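The foot spans about (257,243) to (375,241) in full-size pixels, above the pocket with its mark at (315,200). In the scene view it hangs between the tabs. I'll compute its axis before lowering.

Run:
```python
from h import *
w=load("w9")
print(plane(w,[(258,243),(375,241)],.098).round(4),plane(w,[(258,243),(375,241)],.098).mean(0))
d=(236/.75,150/.75);print(plane(w,[d],.031))
cv2.imwrite("pics/z9b.png",cv2.resize(w["pixels"][130:330,220:420,::-1],None,fx=3,fy=3,interpolation=cv2.INTER_CUBIC))
```

```text
[[0.5336 0.1728 0.098 ]
 [0.5952 0.177  0.098 ]] [0.56437059 0.17488944 0.098     ]
[[0.56343396 0.17549035 0.031     ]]
```

View pics/z9b.png

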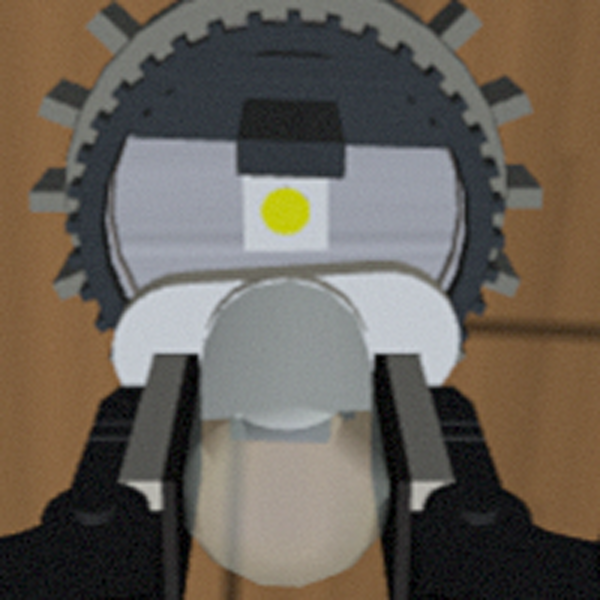

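Run:
```python
from h import *
X,Y=.5633,.1760
servo_line([X,Y,.045],feed=.1)
r=servo_line([X,Y,.018],feed=.03,max_force=6)
s=read_state();print(r,s["t"],s["tcp_pos"],s["wrist_force"],s["gripper_width"]);w=snap("wrist","w10")
cv2.imwrite("pics/z10.png",cv2.resize(w["pixels"][130:330,200:440,::-1],None,fx=3,fy=3,interpolation=cv2.INTER_CUBIC))
```

```text
True 20.225 [0.56307987 0.17600203 0.02052666] [-2.41575524  0.27215185  9.93261659] 0.026558899010031937
```

View pics/z10.png

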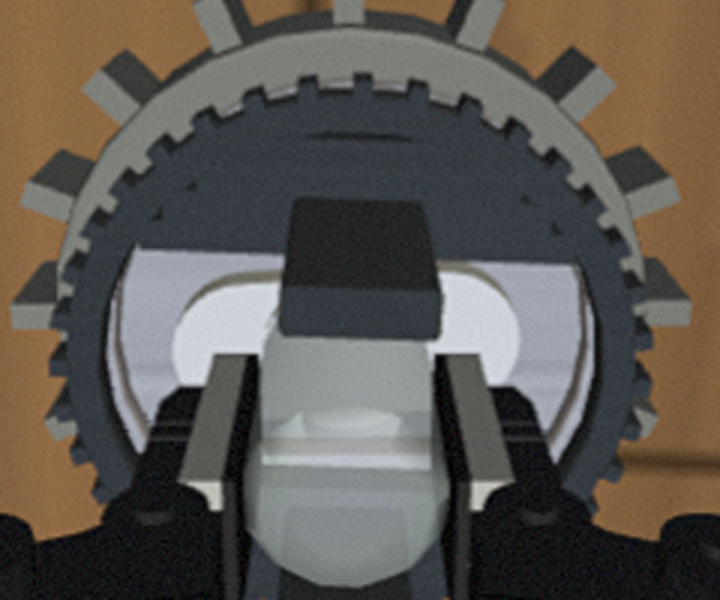

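The foot is in the opening, contact came at TCP z 0.0205 (predicted 0.0213), and the fingers are clear of the ring. I'll release and check the seating.

Run:
```python
from h import *
X,Y=.5633,.1760
grip(.05)
servo_line([X,Y,.11],feed=.2)
s=read_state();print(s["t"],s["tcp_pos"])
# back off toward -y a little for view
w=snap("wrist","w11");sc=snap("scene","scene5")
movep([.5637,.1757,.11],down(1.59));grip(.085);w2=snap("wrist","w12");print(read_state()["t"])
z=[w["pixels"][130:370,190:430,::-1],w2["pixels"][130:370,190:430,::-1],cv2.resize(sc["pixels"][210:310,410:510,::-1],(240,240),interpolation=cv2.INTER_CUBIC)]
cv2.imwrite("pics/z12.png",cv2.resize(np.hstack(z),None,fx=1.11,fy=1.11))
```

```text
21.225 [0.56314043 0.17629682 0.11019546]
23.0167
```

View pics/z12.png

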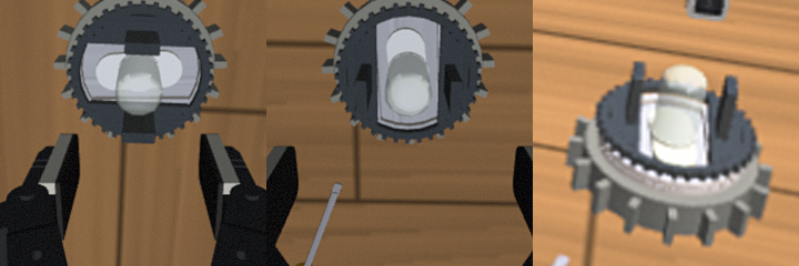

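The lens stands upright in the pocket with its whole foot visible through the ring's opening. Next I pinch the tabs.

Run:
```python
from h import *
r=servo_line([.5637,.1757,.017],feed=.12,max_force=12)
s=read_state();print(r,s["t"],s["tcp_pos"],s["wrist_force"])
if not r:
    grip(.055,grasp_force=25)
s=read_state();print(s["t"],s["gripper_width"],s["wrist_force"],s["torque"])
w=snap("wrist","w13");sc=snap("scene","scene6")
z=[w["pixels"][130:370,170:470,::-1],cv2.resize(sc["pixels"][170:310,410:550,::-1],(240,240),interpolation=cv2.INTER_CUBIC)]
cv2.imwrite("pics/z13.png",cv2.resize(np.hstack(z),None,fx=1.4,fy=1.4))
```

```text
False 23.9417 [0.56417213 0.17572447 0.01759347] [-0.6711728   0.39586392  0.62541391]
24.275 0.06141318165720331 [-1.81761491  2.83834663 10.20584552] [ 0.49767006  0.55616499 -0.10064538]
```

View pics/z13.png

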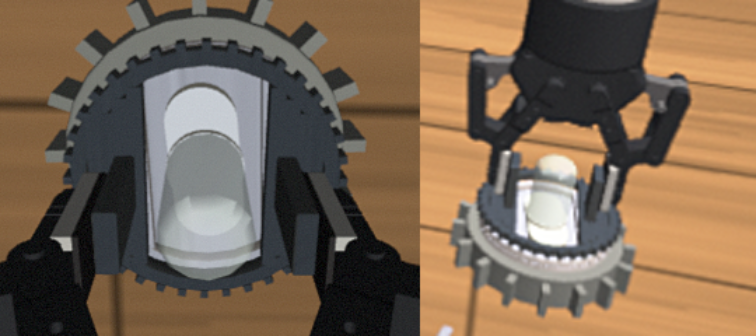

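The fingers hold both tabs at 61.4 mm. Now I turn clockwise in small steps.

Run:
```python
from h import *
z0=.0176
for th in np.arange(.13,1.18,.13):
    movep([.5637,.1757,z0-.0023*th],down(1.59-th))
    s=read_state();print(round(th,2),round(s["t"],2),s["tcp_pos"].round(4),s["wrist_force"].round(1),s["torque"].round(2),round(s["gripper_width"],4))
    if abs(s["torque"][2])>2.0 or np.linalg.norm(s["wrist_force"])>35: break
w=snap("wrist","w14");cv2.imwrite("pics/z14.png",w["pixels"][130:370,170:470,::-1])
```

```text
0.13 24.62 [0.5641 0.1767 0.0179] [-0.7  5.3  7.3] [ 0.85  0.24 -0.07] 0.0618
0.26 24.88 [0.5641 0.1767 0.0176] [-0.5  3.8  8.9] [ 0.92  0.36 -0.13] 0.0613
0.39 25.12 [0.5641 0.1766 0.0173] [-2.   4.5  8. ] [ 0.86  0.42 -0.07] 0.0616
0.52 25.38 [0.564  0.1766 0.017 ] [-2.1  3.5  9.1] [ 0.88  0.53 -0.1 ] 0.0614
0.65 25.62 [0.564  0.1766 0.0167] [-1.9  3.4  9.2] [ 0.81  0.6  -0.1 ] 0.0614
0.78 25.88 [0.5639 0.1766 0.0163] [-2.2  4.1  9.4] [ 0.9   0.71 -0.06] 0.0617
0.91 26.12 [0.5638 0.1766 0.016 ] [-2.7  5.1 11.1] [ 0.9   0.79 -0.06] 0.0615
1.04 26.38 [0.5638 0.1767 0.0157] [-2.2  4.7 10.9] [ 0.9   0.95 -0.04] 0.0615
1.17 26.62 [0.5637 0.1767 0.0154] [-3.5  4.3 11.7] [ 0.97  1.05 -0.06] 0.0615
```

View pics/z14.png

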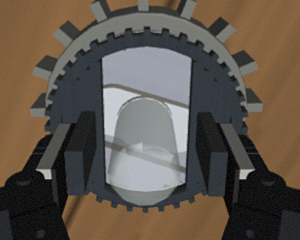

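The ring follows, so I continue in small steps until the torque shows the stop.

Run:
```python
from h import *
for th in np.arange(1.2,1.40,.03):
    movep([.5637,.1757,.0176-.0023*th],down(1.59-th))
    s=read_state();m=R.from_quat(s["orientation"]).as_matrix()[:,1]
    print(round(th,2),round(s["t"],2),round(np.arctan2(m[1],m[0]),3),s["wrist_force"].round(1),s["torque"].round(2))
    if abs(s["torque"][2])>.7: break
w=snap("wrist","w15")
grip(.085);sleep(.2)
s=read_state();print(s["t"],s["wrist_force"])
servo_line([.5637,.1757,.11],feed=.2)
w2=snap("wrist","w16")
movep([.5637,.05,.17],down(.05));w3=snap("wrist","w17");t=snap("top","top5");sc=snap("scene","scene7");print(read_state()["t"])
z=[w2["pixels"][130:370,190:430,::-1],cv2.resize(w3["pixels"][:160,235:395,::-1],(240,240)),cv2.resize(sc["pixels"][210:310,410:510,::-1],(240,240),interpolation=cv2.INTER_CUBIC)]
cv2.imwrite("pics/z17.png",cv2.resize(np.hstack(z),None,fx=1.11,fy=1.11))
```

```text
1.2 26.93 0.395 [-3.6  5.2 10.5] [ 1.04  0.99 -0.08]
1.23 27.18 0.365 [-2.9  5.5 11.2] [ 1.    1.04 -0.12]
1.26 27.43 0.335 [-3.5  4.7 11.8] [ 1.03  1.02 -0.02]
1.29 27.68 0.306 [-3.9  4.4 11.2] [1.03 1.18 0.63]
1.32 27.93 0.276 [-3.7  3.8 11.7] [0.76 1.04 1.08]
28.5417 [0.51963346 0.57770863 0.46475596]
29.9833
```

View pics/z17.png

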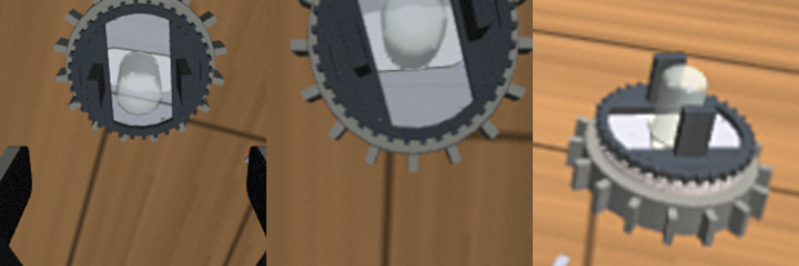

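View pics/w17.png

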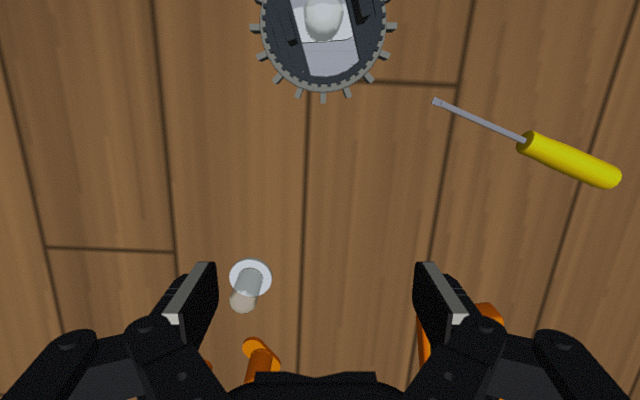

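View pics/top5.png

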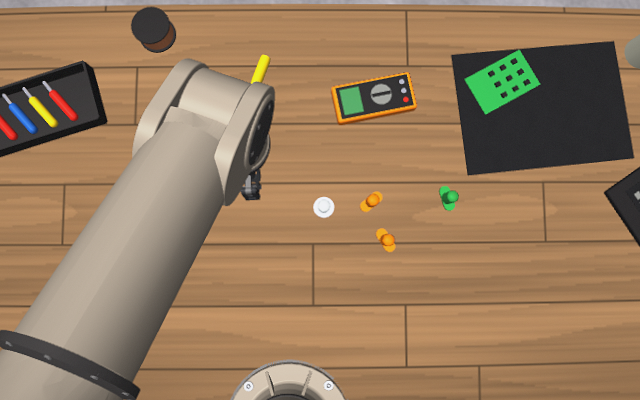

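Run:
```python
from h import *
a,b=load("w16"),load("w17")
print(cross([(a,(314.5,216)),(b,(323.5,20))]),plane(a,[(314.5,216)],.0868))
# ring opening edge yaw from w16: left & right edges (z ~ .045)
for e in(((107,20),(111,120)),((170,20),(171,120))):
    p=plane(a,[(190+x/1.11,130+y/1.11) for x,y in e],.045);d=p[0]-p[1];print(np.arctan2(d[1],d[0]))
cv2.imwrite("pics/z16.png",cv2.resize(a["pixels"][130:270,230:400,::-1],None,fx=4,fy=4,interpolation=cv2.INTER_CUBIC))
```

```text
(array([0.56338366, 0.17172751, 0.07446027]), [0.0002, 0.0002]) [[0.56224242 0.17641266 0.0868    ]]
1.8550681384241852
1.8775171417983028
```

View pics/z16.png

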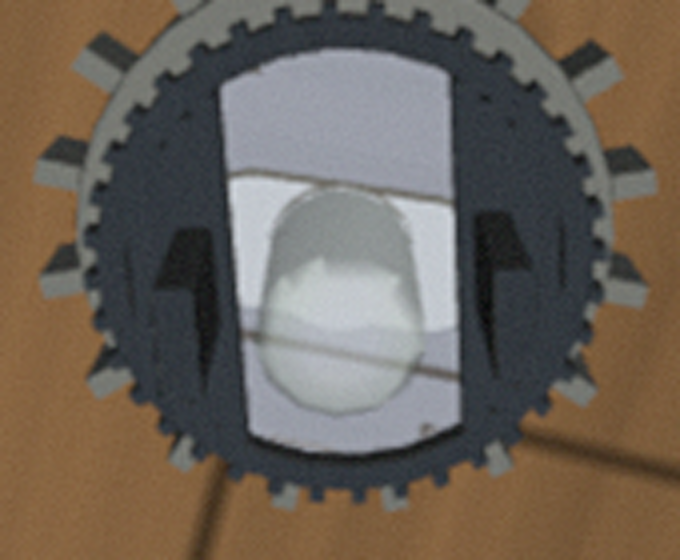

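The ring opening now sits at yaw -1.28 against the pocket's 0.05, a turn of about 1.3 rad. The lens axis is at (0.562, 0.176), about 2 mm from the seat. I'm handing in the job.

```bash
python3 -c "
from h import *
close_job();print('closed')"
```

```text
the job is handed in; nothing more can be done
closed
```

The oblong-foot lens is seated in the lamp head's pocket, and the ring is turned clockwise to its stop over the foot. I let go of both and handed the job in at about 30 s; no verdict is reported.

- **Missed first grasp:** the real fingertips sit about 32 mm above the reported TCP, which does not match the tool description. My first grasp closed above the glass without moving the lens. I found the offset in the camera views, confirmed it with a light touch on bare table (17 N), and corrected for it from then on.
- **Seating:** the foot met the pocket floor at TCP z 0.0205 m, against 0.0213 m predicted, with the ring still open. After release, pictures from two cameras showed the lens upright with its foot inside the ring's opening.
- **Ring:** it turned with about 0.1 N m until the torque rose near 1.3 rad, where it stopped. The last picture gives a turn of about 1.3 rad, with the ring covering both ends of the foot.
- **Last lens check:** taking the text's 56 mm lens height, its axis is about 2 mm from the pocket centre. A rough two-view estimate from hand-picked pixels disagreed: 4 mm off centre and its top about 12 mm lower than expected. I put that down to the poor pixel pick in the second view, where the glass is cut off by the edge of the picture. I relied instead on the contact height at seating.
- **Other lens:** the round-foot lens is at the same pixel in the top view as at the start, (323,207).

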